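# Bed the measured tap parts in their padded sample trays

### The arm

A 6-joint arm with a two-finger parallel gripper is mounted at the origin on the work surface. World frame = base frame: x ahead of the robot, y to its left, z up, the work surface at z = 0. Lengths are in m, angles in rad, forces in N, time in s.
With the tool pointing down it reaches from about 0.325 to 0.85 m from the base axis. Payload 15.5 kg.
Tool frame: the origin (TCP) lies midway between the tips of the shut fingers; the grasp point (between the pads) lies 19 mm behind it; z points along the fingers, y is the line along which they close (so a half turn about z gives the same grasp; the last joint's range is limited). The gripper opens to 91 mm and grips with 3 to 60 N. Pads are 32 mm wide; open, the fingers measure 118 mm over their backs; the gripper's body (76 mm by 178 mm) begins 60 mm behind the grasp point.
Start: joints at [-1.234, 0.494, 1.345, -0, 1.302, -0.096], TCP at [0.262, -0.568, 0.214] pointing down, gripper open.
Joint ranges: [-2.91, 2.91], [-0.82, 2.16], [0.22, 2.67], [-1.22, 4.37], [0.12, 2.79], [-3.08, 3.08]. Speed limits (rad/s): [1.89, 1.89, 2.57, 3.01, 3.01, 3.01].

### API

Orientations are given as a 3x3 rotation matrix whose columns are the frame's x, y, z axes.
In Python, from cell import arm, eyes gives the robot as it stands.
- The arm moves only by the tool jog_arm, never from a script. Its argument "plan" is one flat list of numbers, 5 for each row, row after row: the shift along the tool's x, y, z in units of 25 mm (1.0 is 25 mm), then the turn about the tool's z in units of 6 degrees (1.0 is 6 degrees), then the opening, from 0 (shut) to 1 (fully open). In form: [dx, dy, dz, spin, hand, dx, dy, dz, spin, hand, ...]. A call has 1 to 20 rows; each row is the pose to reach, as a shift and turn from the pose commanded when the call began, along the tool's axes at that moment; what a row does not reach only later rows make up. A row lasts 1/12 s, in which the tool goes at most 41.7 mm and 7.16 degrees, less where a joint would pass 70% of its speed; a pose out of reach is approached as far as the arm can. A call with a gripper value outside its range is refused whole. The fingers move at their own pace and stop on an object; "newtons" is the grip in N (left out, the last holds). Time passes only in rows, so rows that repeat a pose let the fingers close. It gives the time, the measured TCP pose, the force, the opening and the grip force at its end, in the units of the state.
- arm.sense(): the state, without advancing time (a new reading comes with each control period).
- eyes.read_camera(name): name is "scene" or "side" or "wrist"; returns a dict with "img" (384x512x3 uint8, blue, green, red), "camera_matrix" (3x3 intrinsics, pixels), "world_from_camera" (4x4, takes a point from camera to world coordinates). Camera axes: x right, y down, z forward; pixel columns grow to the right and rows downward; lengths in m; the calibration is good to about 2 mm. The wrist camera is an equidistant fisheye: a pixel r from the principal point sees the ray r / f radians off the axis. A picture is of the moment at which its call begins. There is no depth.
- arm.finish_job(): hands the job in; it is judged then, once.
The state is a dict: "clock": time; "joint_positions": joint angles; "qvel": joint speeds; "tau": joint torques, N m; "position": TCP position; "tcp_rot": TCP orientation; "ft_force": force on the tool from outside, world axes, zero at the start; "torque": the same for the moment, N m; "grip_width": finger opening in m; "gripper_force": force on a finger pad.
Only numpy, scipy, OpenCV 4.12 (cv2) and the standard library are available. Lean on these libraries where they do the work, as an engineer would, in place of code of your own. Each camera call takes 0.05 s, during which the arm holds its last target. There are 200 camera calls.

### The job

The four chrome-plated tap parts on the coating-thickness bench have been measured: put each one back in the foam-lined tray whose pocket is cut to its outline (union nut, round rosette, square rosette, lever handle), lying flat and fully down in the pocket. Set them down gently, do not drop them, and leave the measuring cell and the dropper bottle standing where they are.

Things in the scene. Friction and masses are not known exactly. Their poses are not given: they have to be found in the camera images.
- union_nut: Chrome-plated hexagonal union nut, flat on the bench: 46 mm across flats, 53 mm across corners, 30 mm high, 0.16 kg or so, with a dark round bore on top. Origin: centre of the underside, z up; corners lie on +x and -x, two flats face +y and -y (and every 60 degrees).
- round_rosette: Chrome-plated round wall rosette, flat on the bench: round flange 66 mm in diameter, 4 mm thick at the rim rising to 10 mm at the collar; from it stands a round collar 34 mm in diameter, its top 37 mm above the underside (the place to grip). About 0.15 kg. Origin: centre of the underside, z up.
- square_rosette: Chrome-plated square wall rosette, flat on the bench: plate 60 x 60 mm, 8 mm thick, with a square collar 32 x 32 mm standing on its middle, sides parallel to the plate, top 37 mm above the underside (the place to grip). About 0.15 kg. Origin: centre of the underside, z up; x and y parallel to the sides.
- lever_handle: Chrome lever handle of a mixer tap, flat on the bench: square hub 40 x 40 mm, 34 mm high, centred 32.5 mm from the origin towards -y (heavy end, the place to grip, by its +x and -x sides); flat arm 18 mm wide, 14 mm high from the hub along +y; 105 mm long over all, about 0.22 kg. Origin: underside, middle of the overall length; z up, y from hub to arm tip.
- tray_hex: Fixed sample tray: grey shell, black foam, 106 x 106 mm outside, foam top 16 mm above the bench. Pocket, 8 mm deep (blue floor, 8 mm above the bench): regular hexagon 58 mm across flats, for the union nut (6 mm of room, any turn fits). Origin: at bench height under the pocket's middle, z up; corners on +x and -x.
- tray_round: Fixed sample tray: grey shell, black foam, 106 x 106 mm outside, foam top 16 mm above the bench. Pocket, 8 mm deep (blue floor, 8 mm above the bench): circle 80 mm in diameter, for the round rosette. Origin: at bench height under the pocket's middle, z up; x, y parallel to the tray sides.
- tray_square: Fixed sample tray: grey shell, black foam, 106 x 106 mm outside, foam top 16 mm above the bench. Pocket, 8 mm deep (blue floor, 8 mm above the bench): square 74 x 74 mm, for the square rosette. Origin: at bench height under the pocket's middle, z up; x, y parallel to the sides of pocket and tray.
- tray_lever: Fixed sample tray: grey shell, black foam, 96 x 148 mm (x, y), foam top 16 mm above the bench. Pocket, 8 mm deep (blue floor, 8 mm above the bench): lever handle outline, 119 mm long: 54 x 54 mm hub, centred 32.5 mm from the origin towards -y, then 34 mm wide arm to 59.5 mm on +y. Origin: at bench height under the pocket's middle, z up; the handle fits with its axes along the tray's.
- measuring_cell: Bystander: small clear plastic measuring cell on a black foot, 28 mm in diameter, 30 mm high, standing loose on the bench between parts and trays. Origin: centre of the underside.
- dropper_bottle: Bystander: small amber dropper bottle with a black rubber bulb, 29 mm in diameter, 63 mm high, standing loose on the bench between parts and trays. Origin: centre of the underside.
There are look-alikes about, which are no part of the job. Leave any green look-alike of the tray_round alone.

How it is judged:
At the end, for the whole second after the job is handed in: Each of the four parts lies at rest in the pocket of its own tray: origin within 13 mm of the tray origin seen from above, underside within 3 mm of the pocket floor, tilted less than 0.1 rad, the lever handle along its pocket within 0.5 rad (horizontal distance between union_nut and tray_hex below 0.013 m and z of union_nut in the frame of tray_hex below 0.011 m and angle between each of union_nut, round_rosette, square_rosette, lever_handle's own z axis and vertical below 0.1 rad and linear speed of each of union_nut, round_rosette, square_rosette, lever_handle below 0.02 m/s and horizontal distance between round_rosette and tray_round below 0.013 m and z of round_rosette in the frame of tray_round below 0.011 m and horizontal distance between square_rosette and tray_square below 0.013 m and z of square_rosette in the frame of tray_square below 0.011 m and horizontal distance between lever_handle and tray_lever below 0.013 m and z of lever_handle in the frame of tray_lever below 0.011 m and angle between the y axis of lever_handle and the y axis of tray_lever, either way round below 0.5 rad); the robot touches nothing.
It fails at once if a chrome part is dropped or thrown (moves faster than 0.6 m/s while not held, as after a fall of about 2 cm) ((linear speed of union_nut above 0.6 m/s and contact force between the fingers and union_nut below 0.05 N) or (linear speed of round_rosette above 0.6 m/s and contact force between the fingers and round_rosette below 0.05 N) or (linear speed of square_rosette above 0.6 m/s and contact force between the fingers and square_rosette below 0.05 N) or (linear speed of lever_handle above 0.6 m/s and contact force between the fingers and lever_handle below 0.05 N)).
It fails at once if the measuring cell or the dropper bottle is shifted by more than 25 mm or knocked over (distance of any of measuring_cell, dropper_bottle from where it was at the start of the episode above 0.025 m or angle between any of measuring_cell, dropper_bottle's own z axis and vertical above 0.5 rad).
It also fails if it takes over 96 s, if anything falls off the work surface, if the arm or the gripper's body presses on something with over 40 N, if the wrist force passes 120 N, or if a joint passes its speed limit or range.

## Working session

There is one attempt and no reset: what is moved stays moved. The work goes in short steps, Python scripts to look and compute and a tool call to move; the robot and the scene stay as the last step left them, time stands still between calls to the robot, and variables do not carry over. Pictures are saved under pics/ and viewed, at most 17 in all, crops included, and the job is handed in when it is done.

Besides the shell and the picture viewer there is one more tool, called as a command line: name --argument value ..., lists and objects as JSON in quotes. jog_arm: Moves the arm, as the interface text tells. Its arguments: {"type":"object","properties":{"plan":{"type":"array"},"newtons":{"type":"number"}},"required":["plan"]}

```bash
mkdir -p pics; ls; cat > h.py <<'E'
import numpy as np, cv2
from cell import arm, eyes
def snap(n,f):
    c=eyes.read_camera(n); cv2.imwrite('pics/'+f+'.png',c['img']); np.savez('pics/'+f+'.npz',**{k:c[k] for k in('img','camera_matrix','world_from_camera')}); return c
def ray(c,u,v,fish=False):
    K=c['camera_matrix'];T=c['world_from_camera']
    x=(u-K[0,2])/K[0,0];y=(v-K[1,2])/K[1,1]
    if fish:
        r=np.hypot(x,y); d=np.array([x/r*np.sin(r),y/r*np.sin(r),np.cos(r)]) if r>1e-9 else np.array([0,0,1.])
    else: d=np.array([x,y,1.])
    return T[:3,3],T[:3,:3]@(d/np.linalg.norm(d))
def onz(c,u,v,z,fish=False):
    o,d=ray(c,u,v,fish); return o+d*(z-o[2])/d[2]
def tri(r1,r2):
    (o1,d1),(o2,d2)=r1,r2
    s=np.linalg.lstsq(np.c_[d1,-d2],o2-o1,rcond=None)[0]
    a,b=o1+s[0]*d1,o2+s[1]*d2; return (a+b)/2,np.linalg.norm(a-b)
E
python3 - <<'E'
from h import *
for n in('scene','side','wrist'):
    c=snap(n,n+'0'); print(n,c['camera_matrix'].round(1).tolist(),c['world_from_camera'].round(3).tolist())
a=cv2.imread('pics/scene0.png');print(arm.sense())
E
```

```text
pics
scene [[457.3, 0.0, 259.5], [0.0, 457.3, 191.3], [0.0, 0.0, 1.0]] [[-0.115, 0.495, -0.861, 1.333], [0.993, 0.054, -0.102, 0.107], [-0.004, -0.867, -0.498, 0.565], [0.0, 0.0, 0.0, 1.0]]
side [[406.6, 0.0, 254.6], [0.0, 406.6, 186.3], [0.0, 0.0, 1.0]] [[-0.949, -0.235, 0.213, 0.221], [-0.316, 0.664, -0.677, 0.754], [0.018, -0.71, -0.704, 0.84], [0.0, 0.0, 0.0, 1.0]]
wrist [[297.3, 0.0, 249.6], [0.0, 297.3, 191.7], [0.0, 0.0, 1.0]] [[0.42, -0.873, -0.247, 0.332], [-0.908, -0.405, -0.113, -0.535], [-0.001, 0.272, -0.962, 0.383], [0.0, 0.0, 0.0, 1.0]]
{'clock': 0.15, 'joint_positions': array([-1.23450283e+00,  4.94064326e-01,  1.34592899e+00,  1.79104711e-05,
        1.30245962e+00, -9.54897279e-02]), 'qvel': array([ 0.00195272, -0.00291947, -0.0022035 , -0.00095563,  0.0002708 ,
       -0.00237074]), 'tau': array([ 8.82430886e-04, -8.79202294e+01, -3.82052779e+01,  7.08478899e-02,
        5.02293615e-02, -6.21408913e-05]), 'position': array([ 0.2614894 , -0.56739754,  0.21348065]), 'tcp_rot': array([[ 9.08222935e-01,  4.18486594e-01, -2.67580573e-04],
       [ 4.18486667e-01, -9.08222572e-01,  8.17785284e-04],
       [ 9.92094610e-05, -8.54710253e-04, -9.99999630e-01]]), 'ft_force': array([ 0.11011305,  0.16450513, -0.65943888]), 'torque': array([ 0.00574888,  0.02615786, -0.05500096]), 'gripper_force': 0.0, 'grip_width': 0.09157130752841147}
```

View pics/scene0.png

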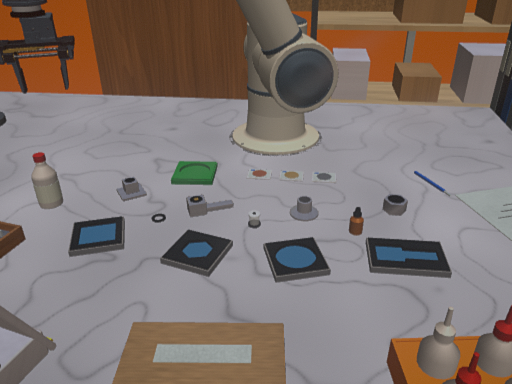

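View pics/side0.png

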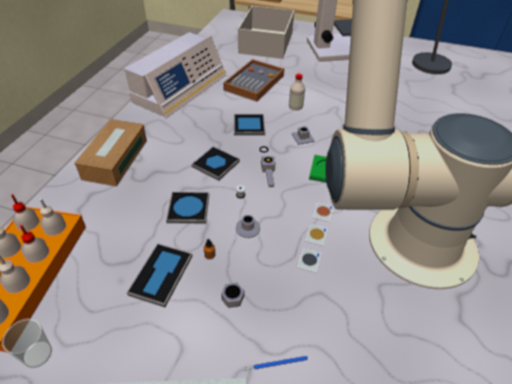

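The scene view shows the four blue pockets at (98,235) square, (198,251) hex, (296,258) round and (407,256) lever. The parts are at (131,188) square rosette, (205,204) lever, (304,208) round rosette and (395,204) nut. The cell is at (254,218), the bottle at (357,221), and the green look-alike at (195,172). The side view shows the same layout mirrored, with the nut at (233,294) and the bottle at (209,249).

```bash
python3 - <<'E'
from h import *
cs={n:dict(np.load(f'pics/{n}0.npz')) for n in('scene','side')}
for n,c in cs.items():
    hsv=cv2.cvtColor(c['img'],cv2.COLOR_BGR2HSV)
    m=cv2.inRange(hsv,(95,100,60),(115,255,255))
    cn,_=cv2.findContours(m,cv2.RETR_EXTERNAL,cv2.CHAIN_APPROX_NONE)
    for k in cn:
        if cv2.contourArea(k)<150: continue
        M=cv2.moments(k);u,v=M['m10']/M['m00'],M['m01']/M['m00']
        P=np.array([onz(c,*p[0],0.008)[:2] for p in k],np.float32)
        if abs(P).max()>1.2: continue
        r=cv2.minAreaRect(P*1000)
        print(n,round(u),round(v),'centroid',onz(c,u,v,.008)[:2].round(4),'rect',np.round(r[0],1),np.round(r[1],1),round(r[2],1))
pts={'sq':[(131,181),(303,129)],'lev':[(197,200),(267,159)],'rnd':[(305,201),(248,218)],'nut':[(396,199),(233,289)],'cell':[(254,213),(240,188)],'bottle':[(357,211),(209,242)]}
for k,(a,b) in pts.items():
    p,e=tri(ray(cs['scene'],*a),ray(cs['side'],*b)); print(k,p.round(3),round(e,4))
a=cv2.resize(cs['scene']['img'][165:285,60:460],None,fx=2,fy=2,interpolation=cv2.INTER_CUBIC)
b=cv2.resize(cs['side']['img'][110:310,120:330],None,fx=1.7,fy=1.7,interpolation=cv2.INTER_CUBIC)
cv2.imwrite('pics/z1.png',np.vstack([a,np.pad(b,((0,0),(0,800-b.shape[1]),(0,0)))]))
E
```

```text
scene 402 254 centroid [0.5853 0.3003] rect [585.4 308.8] [117.3  45.1] 89.3
scene 295 256 centroid [0.6166 0.0929] rect [614.  93.] [69.6 76.9] 6.3
scene 197 249 centroid [ 0.615  -0.1047] rect [ 614.2 -105.3] [48.8 57.9] 14.1
scene 97 233 centroid [ 0.5836 -0.3274] rect [ 582.6 -327.5] [64.5 72.7] 20.6
side 280 362 centroid [0.2644 0.4161] rect [263.8 415.8] [108.4   7.6] 28.6
side 161 271 centroid [0.5927 0.3005] rect [593.1 303.9] [120.5  55.8] 89.6
side 188 206 centroid [0.6221 0.0882] rect [622.2  87.4] [82.7 74.7] 19.4
side 215 161 centroid [ 0.6212 -0.1097] rect [ 621.8 -109.8] [62.5 58.3] 47.4
side 249 123 centroid [ 0.5894 -0.3333] rect [ 590.2 -333.6] [80.2 69.6] 19.9
side 172 80 centroid [ 0.9622 -0.497 ] rect [ 964.9 -501.7] [113.9 230.5] 37.7
sq [ 0.399 -0.319  0.037] 0.0062
lev [ 0.466 -0.14   0.035] 0.0059
rnd [0.444 0.102 0.035] 0.0084
nut [0.409 0.308 0.032] 0.0073
cell [ 0.503 -0.004  0.03 ] 0.0015
bottle [0.503 0.214 0.051] 0.0021
```

View pics/z1.png

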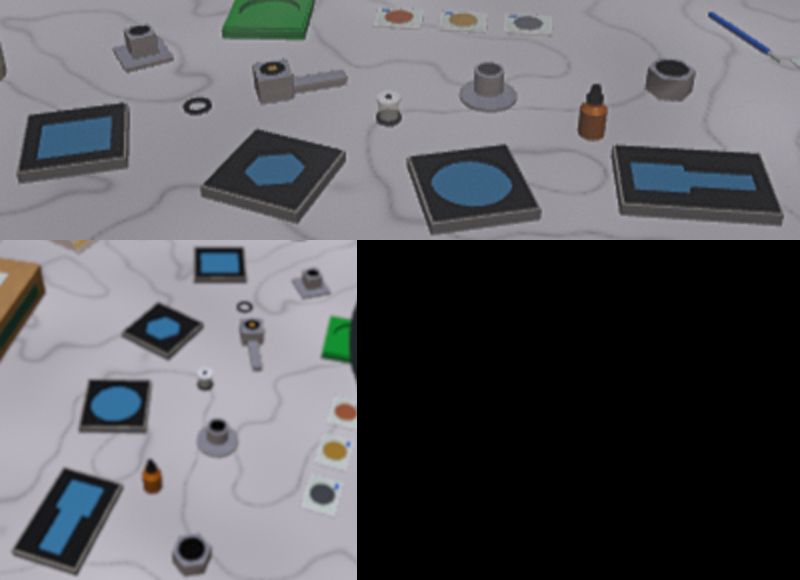

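View pics/wrist0.png

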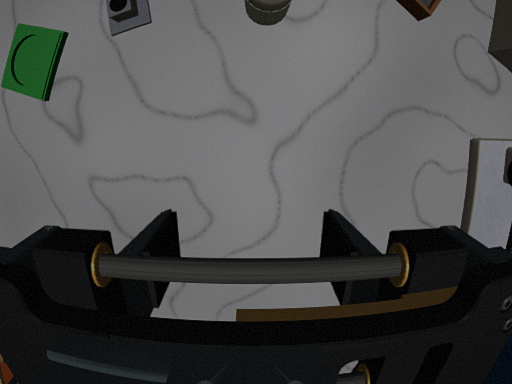

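The crop confirms the shapes: the lever hub is towards -y and the arm towards +y, and both rosettes stand on their plates. The wrist view looks ahead along tool +x, with the green look-alike at (35,62) and the square rosette at (125,8). I'll tour the wrist camera with tool x along world x.

jog_arm --plan '[8.7,-7.4,-2,4.1,1,8.7,-7.4,-2,4.1,1,8.7,-7.4,-2,4.1,1,8.7,-7.4,-2,4.1,1,8.7,-7.4,-2,4.1,1,8.7,-7.4,-2,4.1,1,8.7,-7.4,-2,4.1,1,8.7,-7.4,-2,4.1,1,8.7,-7.4,-2,4.1,1,8.7,-7.4,-2,4.1,1,8.7,-7.4,-2,4.1,1]'

```text
clock: 1.07
position: [0.3813, -0.3094, 0.2636]
tcp_rot: [[1.0, 0.002, -0.0], [0.002, -1.0, 0.0], [-0.0, -0.0, -1.0]]
ft_force: [0.3, 0.5, -0.2]
grip_width: 0.0912
gripper_force: 0.0
```

```bash
python3 - <<'E'
from h import *
c=snap('wrist','w1');print(arm.sense()['position'],arm.sense()['tcp_rot'][:,0])
E
```

```text
[ 0.38118173 -0.30954237  0.2635595 ] [ 9.99999304e-01  1.07531716e-03 -4.85272018e-04]
```

View pics/w1.png

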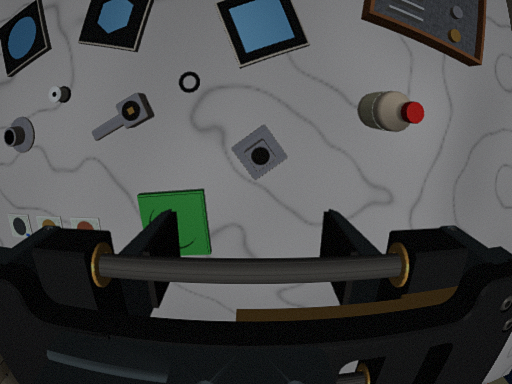

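The wrist view shows the square rosette at (259,153), square pocket at (263,22), lever hub at (132,110), hex pocket at (118,15), cell at (60,94) and round rosette at (18,135). I continue the tour along +y.

jog_arm --plan '[1.4,-5,0,0,1,1.4,-5,0,0,1,1.4,-5,0,0,1,1.4,-5,0,0,1,1.4,-5,0,0,1]'

```text
clock: 1.53
position: [0.4165, -0.1824, 0.2637]
tcp_rot: [[1.0, 0.004, -0.0], [0.004, -1.0, 0.0], [-0.0, -0.0, -1.0]]
ft_force: [-0.2, 0.2, 1.0]
grip_width: 0.091
gripper_force: 0.0
```

```bash
python3 - <<'E'
from h import *
c=snap('wrist','w2')
E
```

jog_arm --plan '[0,-8,0,0,1,0,-8,0,0,1,0,-8,0,0,1,0,-8,0,0,1,0,-8,0,0,1,0,-8,0,0,1,0,-8,0,0,1]'

```text
clock: 2.17
position: [0.4163, 0.0163, 0.2639]
tcp_rot: [[1.0, 0.004, 0.0], [0.004, -1.0, -0.0], [0.0, 0.0, -1.0]]
ft_force: [-0.4, -0.2, 0.8]
grip_width: 0.0911
gripper_force: 0.0
```

```bash
python3 - <<'E'
from h import *
c=snap('wrist','w3')
E
```

jog_arm --plan '[0,-8,0,0,1,0,-8,0,0,1,0,-8,0,0,1,0,-8,0,0,1,0,-8,0,0,1,0,-8,0,0,1,0,-8,0,0,1]'

```text
clock: 2.8
position: [0.4164, 0.216, 0.2636]
tcp_rot: [[1.0, 0.003, -0.0], [0.003, -1.0, -0.0], [-0.0, 0.0, -1.0]]
ft_force: [-0.0, -1.1, -0.0]
grip_width: 0.0911
gripper_force: 0.0
```

```bash
python3 - <<'E'
from h import *
c=snap('wrist','w4');print(arm.sense()['position'],arm.sense()['tcp_rot'][:,0])
W={n:dict(np.load(f'pics/{n}.npz')) for n in('w1','w2','w3','w4')}
for n,c in W.items():
    hsv=cv2.cvtColor(c['img'],cv2.COLOR_BGR2HSV)
    m=cv2.inRange(hsv,(95,100,50),(115,255,255))
    cn,_=cv2.findContours(m,cv2.RETR_EXTERNAL,cv2.CHAIN_APPROX_NONE)
    for k in cn:
        if cv2.contourArea(k)<300 : continue
        P=np.array([onz(c,*p[0],0.008,True)[:2] for p in k],np.float32)*1000
        M=cv2.moments(P);r=cv2.minAreaRect(P)
        print(n,k[:,0].min(0),k[:,0].max(0),'cen',np.round([M['m10']/M['m00'],M['m01']/M['m00']],1),'rect',np.round(r[0],1),np.round(r[1],1),round(r[2],1))
im=[cv2.resize(W[n]['img'][0:230],(800,359),interpolation=cv2.INTER_CUBIC)[:300] for n in('w2','w4')]
cv2.imwrite('pics/z2.png',np.vstack(im))
E
```

```text
[0.41628127 0.21509111 0.26360466] [ 9.99998892e-01  1.44063989e-03 -3.76022181e-04]
w1 [ 8 17] [35 58] cen [620.8  95.6] rect [620.6  95.4] [73. 74.] 27.2
w1 [229   0] [294  52] cen [ 586.7 -324.3] rect [ 588.3 -324.6] [73.6 74.4] 20.6
w1 [97  0] [133  33] cen [ 619.1 -101.4] rect [ 616.7 -100.6] [54.1 57.3] 73.6
w2 [319  23] [377  80] cen [ 588.1 -326. ] rect [ 588.1 -326.1] [74.6 72.3] 20.4
w2 [59 18] [96 64] cen [620.9  94.4] rect [620.8  94. ] [77.5 73.5] 3.1
w2 [174   6] [217  46] cen [ 620.  -102.7] rect [ 620.3 -102.8] [57.  65.1] 15.1
w3 [436  45] [473  93] cen [ 589.1 -327.2] rect [ 589.2 -327.2] [74.3 68.2] 20.8
w3 [42 39] [97 75] cen [591.2 302.9] rect [591.  309.5] [ 52.8 113.8] 0.5
w3 [313  10] [353  48] cen [ 620.4 -103.6] rect [ 620.3 -104.1] [64.4 55.4] 46.3
w3 [170   1] [224  50] cen [620.9  93.3] rect [620.8  93.3] [79.1 77.2] 86.0
w4 [432  32] [458  65] cen [ 620.6 -105.1] rect [ 620.7 -105. ] [53.7 62.4] 74.3
w4 [147  26] [227  62] cen [591.3 301.5] rect [591.2 308.3] [ 53.  118.6] 0.4
w4 [310   4] [360  53] cen [621.3  92.4] rect [621.4  92.3] [76.9 77.7] 88.4
```

View pics/z2.png

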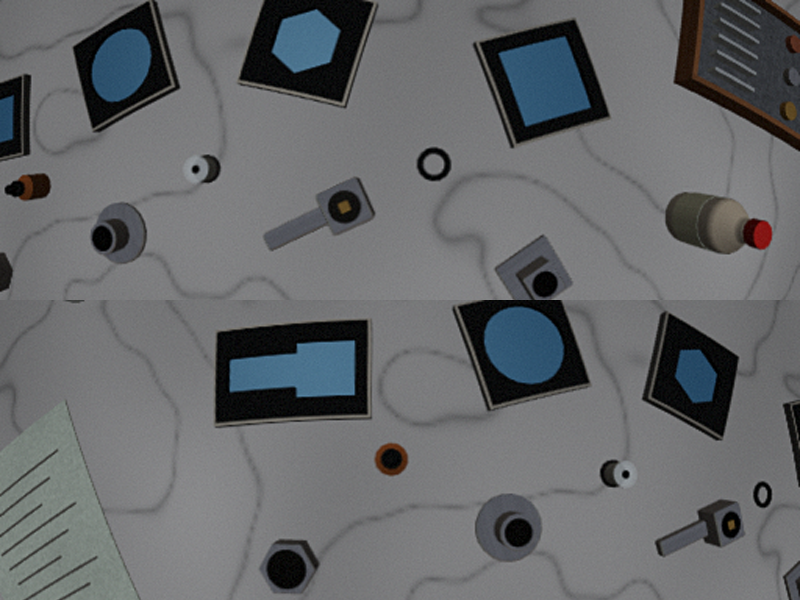

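View pics/w3.png

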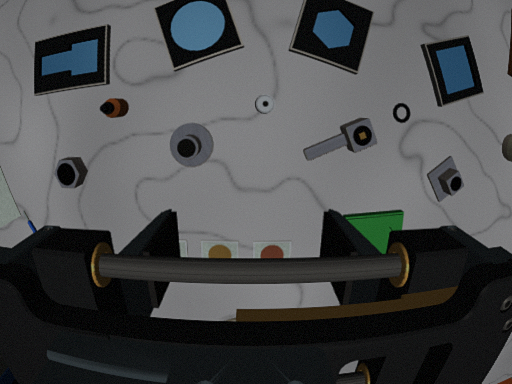

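Both views are clear. In w4 the lever tray hub is on the right (-y side), the nut is at (184,171) and the round rosette bore at (330,147). In w3 the cell is at (264,104) and the bottle at (115,107). Next I triangulate the bores and fit part outlines.

```bash
python3 - <<'E'
from h import *
W={n:dict(np.load(f'pics/{n}.npz')) for n in('w1','w2','w3','w4')}
def bore(n,u,v,r=11):
    g=cv2.cvtColor(W[n]['img'],cv2.COLOR_BGR2GRAY)
    s=g[v-r:v+r+1,u-r:u+r+1]; m=(s<45).astype(np.uint8)
    _,l,st,ce=cv2.connectedComponentsWithStats(m)
    i=1+np.argmin(np.hypot(*(ce[1:]-r).T)-0.1*st[1:,4]); return ce[i][0]+u-r,ce[i][1]+v-r,st[i,4]
for k,a in {'sq':[('w1',261,156),('w2',349,181)],'lev':[('w1',131,111),('w2',220,132),('w3',363,134)],'rnd':[('w3',188,147),('w4',330,147)],'nut':[('w4',184,171),('w3',68,173)]}.items():
    q=[bore(*x) for x in a]
    for i in range(len(q)-1):
        p,e=tri(ray(W[a[i][0]],*q[i][:2],True),ray(W[a[i+1][0]],*q[i+1][:2],True))
        print(k,np.round(q[i],1),np.round(q[i+1],1),(p*1000).round(1),round(e*1000,1))
# outlines
vis=[]
for k,n,u,v,r,z in [('sq','w1',259,153,34,.008),('lev','w2',206,137,44,.02),('rnd','w3',190,145,30,.004),('nut','w4',184,173,26,.03)]:
    im=W[n]['img'][v-r:v+r,u-r:u+r]; L=cv2.GaussianBlur(cv2.cvtColor(im,cv2.COLOR_BGR2GRAY),(3,3),0)
    t,m=cv2.threshold(L,0,255,cv2.THRESH_BINARY_INV|cv2.THRESH_OTSU)
    bg=np.median(np.r_[L[0],L[-1],L[:,0],L[:,-1]]); m=(L<bg-8).astype(np.uint8)*255
    cn,_=cv2.findContours(m,cv2.RETR_EXTERNAL,cv2.CHAIN_APPROX_NONE)
    c=max(cn,key=cv2.contourArea); P=np.array([onz(W[n],p[0][0]+u-r,p[0][1]+v-r,z,True)[:2] for p in c],np.float32)*1000
    R=cv2.minAreaRect(P); print(k,bg,np.round(R[0],1),np.round(R[1],1),round(R[2],1))
    f=260/(2*r); big=cv2.resize(im,(260,260),interpolation=cv2.INTER_CUBIC); b2=big.copy()
    cv2.polylines(b2,[(c*f+f/2).astype(int)],True,(0,0,255),1); vis.append(np.vstack([np.clip(big*1.5,0,255).astype(np.uint8),b2]))
v=np.hstack(vis);cv2.imwrite('pics/z3.png',cv2.resize(v,(800,400)))
E
```

```text
sq [260.  155.5 259. ] [348.4 181.6 208. ] [ 397.3 -322.9   36.9] 0.3
lev [130.4 110.4 251. ] [220.  132.1 297. ] [ 463.5 -141.7   33.5] 0.5
lev [220.  132.1 297. ] [362.1 135.2 255. ] [ 463.9 -141.7   33. ] 0.2
rnd [185.9 147.6 261. ] [331.4 148.6 256. ] [443.4 103.8  36. ] 0.3
nut [183.5 171.6 457. ] [ 65.6 173.7 311. ] [408.4 309.3  30.9] 0.9
sq 125.0 [ 397.6 -313.8] [99.2 76.5] 36.4
lev 124.0 [ 451.  -114.7] [ 44.4 105.6] 24.6
rnd 127.0 [440.8 106.3] [70.6 77.2] 14.4
nut 119.0 [410.1 305.8] [52.1 68.8] 60.1
```

View pics/z3.png

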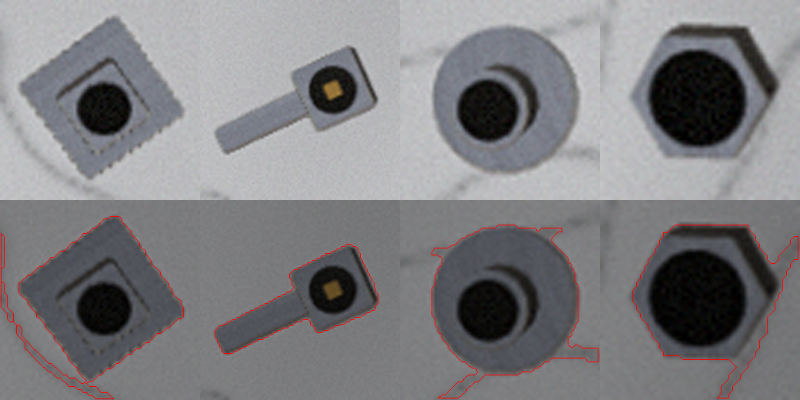

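Bores triangulate to tops at 37, 33, 36 and 31 mm, which matches the text. The outlines give yaw: square about 37.5°, lever +24.6°, nut flats facing ±x. I start with the nut.

jog_arm --plan '[-0.3,-3.8,6.5,-5,1,-0.3,-3.8,6.5,-5,1,-0.3,-3.8,6.5,-5,1,-0.3,-3.8,6.5,-5,1,-0.3,-3.8,6.5,-5,1,-0.3,-3.8,6.5,-5,1,-0.3,-3.8,8,-5,1,-0.3,-3.8,9.3,-5,1,-0.3,-3.8,9.9,-5,1,-0.3,-3.8,9.9,-5,1,-0.3,-3.8,9.9,-5,0.3,-0.3,-3.8,9.9,-5,0.3,-0.3,-3.8,9.9,-5,0.3,-0.3,-3.8,9.9,-5,0.3,-0.3,-3.8,9.9,-5,0.3,-0.3,-3.8,9.9,-5,0.3]' --newtons 30

```text
clock: 4.18
position: [0.4079, 0.3116, 0.017]
tcp_rot: [[0.865, 0.502, 0.001], [0.502, -0.865, 0.0], [0.001, -0.0, -1.0]]
ft_force: [-0.2, 0.5, -0.4]
grip_width: 0.0542
gripper_force: 0.0
```

jog_arm --plan '[0,0,0,0,0.3,0,0,0,0,0.3,0,0,0,0,0.3,0,0,0,0,0.3,0,0,0,0,0.3]'

```text
clock: 4.6
position: [0.4078, 0.3116, 0.0167]
tcp_rot: [[0.865, 0.502, 0.0], [0.502, -0.865, 0.0], [0.0, 0.0, -1.0]]
ft_force: [-0.6, 0.1, 6.7]
grip_width: 0.0458
gripper_force: 30.0
```

Nut gripped at 45.8 mm across flats. I lift it and carry it to the hex tray.

jog_arm --plan '[0,0,-1.5,0,0.3,0,0,-3,0,0.3,0,0,-4,0,0.3,-1,18.6,-4,0,0.3,-1,18.6,-4,0,0.3,-1,18.6,-4,0,0.3,-1,18.6,-4,0,0.3,-1,18.6,-4,0,0.3,-1,18.6,-4,0,0.3,-1,18.6,-4,0,0.3,-1,18.6,-4,0,0.3,-1,18.6,-4,0,0.3,-1,18.6,-4,0,0.3,-1,18.6,-4,0,0.3,-1,18.6,-4,0,0.3,-1,18.6,-4,0,0.3,-1,18.6,-4,0,0.3,-1,18.6,-3,0,0.3,-1,18.6,-2,0,0.3,-1,18.6,-2,0,0.3]'

```text
clock: 6.27
position: [0.6163, -0.1011, 0.0626]
tcp_rot: [[0.864, 0.503, -0.007], [0.503, -0.864, 0.002], [-0.005, -0.005, -1.0]]
ft_force: [-0.9, 0.4, -2.7]
grip_width: 0.0459
gripper_force: 30.0
```

```bash
python3 - <<'E'
from h import *
snap('wrist','w5');snap('scene','s5');print(arm.sense()['position'],arm.sense()['gripper_force'],arm.sense()['clock'])
E
```

```text
[ 0.61857301 -0.10191298  0.06629615] 29.99882072210312 6.3667
```

View pics/w5.png

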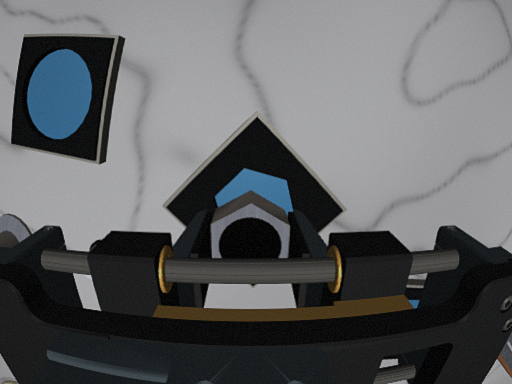

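The wrist view shows the nut at (252,235) held over the hex pocket at (255,190), centred sideways.

jog_arm --plan '[0,0,0.7,0,0.3,0,0,1.2,0,0.3,0,0,1.5,0,0.3,0,0,1.65,0,0.3,0,0,1.7,0,0.3,0,0,1.7,0,0.3,0,0,1.7,0,0.3]'

```text
clock: 6.95
position: [0.6198, -0.1032, 0.0246]
tcp_rot: [[0.865, 0.502, 0.001], [0.502, -0.865, -0.0], [0.0, 0.0, -1.0]]
ft_force: [-2.3, 2.0, 4.5]
grip_width: 0.046
gripper_force: 30.0
```

jog_arm --plan '[0,0,0,0,1,0,0,0,0,1,0,0,0,0,1,0,0,0,0,1,0,0,-1,0,1,0,0,-2.5,0,1,0,0,-4,0,1,-6.2,-1.8,-4,-14.1,1,-6.2,-1.8,-4,-14.1,1,-6.2,-1.8,-4,-14.1,1,-6.2,-1.8,-4,-14.1,1,-6.2,-1.8,-4,-14.1,1,-6.2,-1.8,-4,-14.1,1,-6.2,-1.8,-4,-14.1,1,-6.2,-1.8,-4,-14.1,1,-6.2,-1.8,-4,-14.1,1,-6.2,-1.8,-4,-14.1,1,-6.2,-1.8,-4,-14.1,1,-6.2,-1.8,-4,-14.1,1,-6.2,-1.8,-4,-14.1,1]'

```text
clock: 8.62
position: [0.4629, -0.1422, 0.124]
tcp_rot: [[-0.423, 0.906, 0.0], [0.906, 0.423, -0.0], [-0.0, 0.0, -1.0]]
ft_force: [0.1, 0.2, 0.2]
grip_width: 0.0912
gripper_force: 0.0
```

```bash
python3 - <<'E'
from h import *
snap('scene','s6');print(arm.sense()['position'],arm.sense()['tcp_rot'].round(3).tolist())
c=snap('wrist','w6')
a=c['img']; b=cv2.resize(dict(np.load('pics/s6.npz'))['img'][165:285,60:345],None,fx=1.8,fy=1.8)
cv2.imwrite('pics/z4.png',np.vstack([a,np.pad(b,((0,0),(0,0),(0,0)))[:,:512]]))
E
```

```text
[ 0.46293738 -0.1421357   0.12400841] [[-0.417, 0.909, 0.0], [0.909, 0.417, -0.0], [-0.0, 0.0, -1.0]]
```

View pics/z4.png

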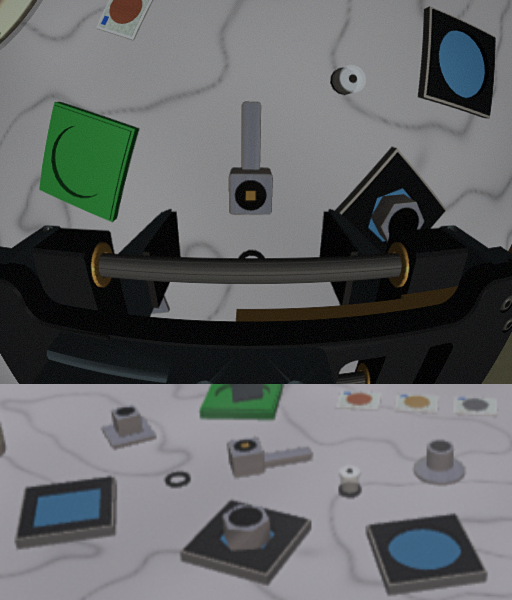

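The nut sits in its pocket at (398,220), and the lever hub at (250,192) is square with the fingers. I descend and grip.

jog_arm --plan '[0,0,1.5,0,1,0,0,3,0,1,0,0,4,0,1,0,0,4.4,0,1,0,0,4.4,0,1,0,0,4.4,0,0.2,0,0,4.4,0,0.2,0,0,4.4,0,0.2,0,0,4.4,0,0.2,0,0,4.4,0,0.2,0,0,4.4,0,0.2,0,0,4.4,0,0.2,0,0,4.4,0,0.2,0,0,4.4,0,0.2,0,0,4.4,0,0.2,0,0,4.4,0,0.2,0,0,4.4,0,0.2]' --newtons 50

```text
clock: 10.13
position: [0.463, -0.1422, 0.0141]
tcp_rot: [[-0.419, 0.908, 0.0], [0.908, 0.419, -0.0], [-0.0, 0.0, -1.0]]
ft_force: [0.1, -0.6, 5.4]
grip_width: 0.0399
gripper_force: 49.9
```

jog_arm --plan '[0,0,-1,0,0.2,0,0,-2.4,0,0.2,0,0,-3.7,0,0.2,0,0,-4.4,0,0.2,13,11.6,-4.4,4.05,0.2,13,11.6,-4.4,4.05,0.2,13,11.6,-4.4,4.05,0.2,13,11.6,-4.4,4.05,0.2,13,11.6,-4.4,4.05,0.2,13,11.6,-4.4,4.05,0.2,13,11.6,-4.4,4.05,0.2,13,11.6,-4.4,4.05,0.2,13,11.6,-4.4,4.05,0.2,13,11.6,-4.4,4.05,0.2,13,11.6,-4.4,4.05,0.2,13,11.6,-4.4,4.05,0.2,13,11.6,-4.4,4.05,0.2,13,11.6,-3.4,4.05,0.2,13,11.6,-2.4,4.05,0.2,13,11.6,-2.4,4.05,0.2]'

```text
clock: 11.8
position: [0.5872, 0.2723, 0.0696]
tcp_rot: [[-0.007, 1.0, -0.007], [1.0, 0.007, -0.003], [-0.003, -0.007, -1.0]]
ft_force: [-1.9, -1.0, -3.8]
grip_width: 0.0398
gripper_force: 49.9
```

```bash
python3 - <<'E'
from h import *
c=snap('wrist','w7');print(arm.sense()['position'],arm.sense()['tcp_rot'].round(3).tolist(),arm.sense()['gripper_force'])
E
```

```text
[0.58825998 0.27266221 0.07186813] [[-0.007, 1.0, -0.005], [1.0, 0.007, -0.002], [-0.002, -0.005, -1.0]] 49.89235281944275
```

View pics/w7.png

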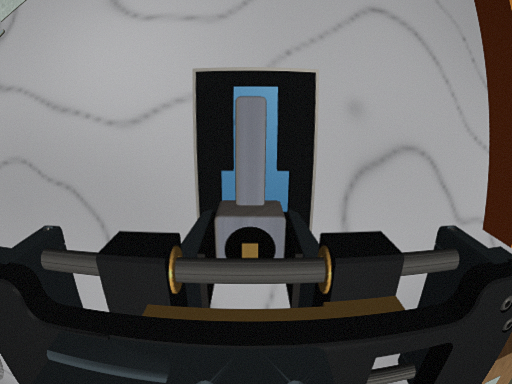

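The lever is over its pocket with the arm inside the slot outline, about 3–4 mm to the left because the arm is still settling.

jog_arm --plan '[0,0,0.5,0,0.2,0,0,1,0,0.2,0,0,1,0,0.2,0,0,1,0,0.2]'

```text
clock: 12.18
position: [0.59, 0.2741, 0.0486]
tcp_rot: [[-0.007, 1.0, -0.001], [1.0, 0.007, -0.0], [-0.0, -0.001, -1.0]]
ft_force: [0.7, -0.3, -1.5]
grip_width: 0.0398
gripper_force: 49.9
```

jog_arm --plan '[0.06,0.04,0.5,0,0.2,0.06,0.04,0.8,0,0.2,0.06,0.04,1,0,0.2,0.06,0.04,1.06,0,0.2,0.06,0.04,1.06,0,0.2,0.06,0.04,1.06,0,0.2]'

```text
clock: 12.68
position: [0.5912, 0.2759, 0.0222]
tcp_rot: [[-0.008, 1.0, -0.0], [1.0, 0.008, -0.0], [-0.0, -0.0, -1.0]]
ft_force: [-0.3, 0.4, -1.6]
grip_width: 0.0395
gripper_force: 49.9
```

jog_arm --plan '[0,0,0.05,0,0.2,0,0,0.05,0,0.2,0,0,0.05,0,1,0,0,0.05,0,1,0,0,0.05,0,1,0,0,0.05,0,1,0,0,-1,0,1,0,0,-2.5,0,1,0,0,-4,0,1,0,0,-4.7,0,1,-6.8,-6,-4.7,0,1,-6.8,-6,-4.7,0,1,-6.8,-6,-4.7,0,1,-6.8,-6,-4.7,0,1,-6.8,-6,-4.7,0,1,-6.8,-6,-4.7,0,1,-6.8,-6,-4.7,0,1,-6.8,-6,-4.7,0,1]'

```text
clock: 14.18
position: [0.4424, 0.1042, 0.1402]
tcp_rot: [[-0.006, 1.0, 0.001], [1.0, 0.006, 0.0], [0.0, 0.001, -1.0]]
ft_force: [0.3, -0.3, 0.6]
grip_width: 0.0906
gripper_force: 0.0
```

```bash
python3 - <<'E'
from h import *
snap('scene','s8');print(arm.sense()['position'],arm.sense()['tcp_rot'].round(3).tolist())
c=snap('wrist','w8')
a=c['img'][:300]; b=cv2.resize(dict(np.load('pics/s8.npz'))['img'][185:285,205:460],(512,200))
cv2.imwrite('pics/z5.png',np.vstack([a,b]))
E
```

```text
[0.44323872 0.10483319 0.14020273] [[-0.007, 1.0, 0.001], [1.0, 0.007, 0.0], [0.0, 0.001, -1.0]]
```

View pics/z5.png

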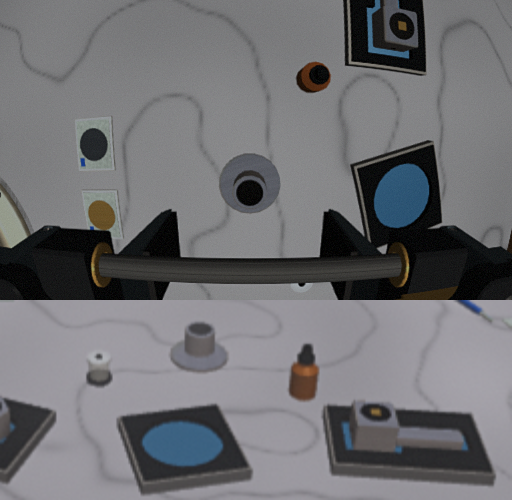

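The lever lies in its pocket (scene crop at (400,430)). The rosette at (249,185) is centred between the fingers, so I descend and grip.

jog_arm --plan '[0,0,1.6,0,1,0,0,3.2,0,1,0,0,4.3,0,1,0,0,4.9,0,1,0,0,4.9,0,1,0,0,4.9,0,0.1,0,0,4.9,0,0.1,0,0,4.9,0,0.1,0,0,4.9,0,0.1,0,0,4.9,0,0.1,0,0,4.9,0,0.1,0,0,4.9,0,0.1,0,0,4.9,0,0.1,0,0,4.9,0,0.1,0,0,4.9,0,0.1,0,0,4.9,0,0.1,0,0,4.9,0,0.1,0,0,4.9,0,0.1]' --newtons 40

```text
clock: 15.78
position: [0.4426, 0.1048, 0.0175]
tcp_rot: [[-0.008, 1.0, 0.0], [1.0, 0.008, -0.0], [-0.0, 0.0, -1.0]]
ft_force: [-1.1, -1.1, 4.7]
grip_width: 0.0325
gripper_force: 40.0
```

jog_arm --plan '[0,0,-0.8,0,0.1,0,0,-1.8,0,0.1,0,0,-2.4,0,0.1,-0.5,2,-2.4,0,0.1,-0.5,3.6,-2.4,0,0.1,-0.5,5.2,-2.4,0,0.1,-0.5,6.5,-2.4,0,0.1,-0.5,7.1,-2.4,0,0.1,-0.5,7.1,-2.4,0,0.1,-0.5,7.1,-2.2,0,0.1,-0.5,7.1,-1.8,0,0.1,-0.5,7.1,-1.4,0,0.1,-0.5,7.1,-1.4,0,0.1,-0.5,7.1,-1.4,0,0.1]'

```text
clock: 16.95
position: [0.6188, 0.0937, 0.0514]
tcp_rot: [[-0.008, 1.0, -0.002], [1.0, 0.008, -0.0], [-0.0, -0.002, -1.0]]
ft_force: [0.3, 0.4, -2.1]
grip_width: 0.0324
gripper_force: 40.0
```

```bash
python3 - <<'E'
from h import *
c=snap('wrist','w9');print(arm.sense()['position'],arm.sense()['gripper_force'])
E
```

```text
[0.61945394 0.09365109 0.05206297] 39.99959886074066
```

View pics/w9.png

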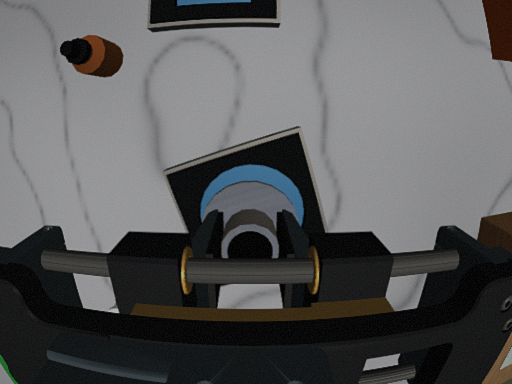

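The rosette is over the round pocket, with the blue rim even on both sides at (205,195) and (298,195).

jog_arm --plan '[0,0.04,0.5,0,0.1,0,0.04,0.8,0,0.1,0,0.04,1,0,0.1,0,0.04,1.06,0,0.1,0,0.04,1.1,0,0.1,0,0.04,1.1,0,0.1]'

```text
clock: 17.5
position: [0.6206, 0.0936, 0.0253]
tcp_rot: [[-0.008, 1.0, -0.001], [1.0, 0.008, -0.0], [-0.0, -0.001, -1.0]]
ft_force: [-6.9, -0.5, 15.7]
grip_width: 0.0324
gripper_force: 40.0
```

jog_arm --plan '[0,0,0,0,1,0,0,0,0,1,0,0,0,0,1,0,0,0,0,1,0,0,-1,0,1,0,0,-2.5,0,1,0,0,-4,0,1,-16.6,-9.1,-4.6,8.8,1,-16.6,-9.1,-4.6,8.8,1,-16.6,-9.1,-4.6,8.8,1,-16.6,-9.1,-4.6,8.8,1,-16.6,-9.1,-4.6,8.8,1,-16.6,-9.1,-4.6,8.8,1,-16.6,-9.1,-4.6,8.8,1,-16.6,-9.1,-4.6,8.8,1,-16.6,-9.1,-4.6,8.8,1,-16.6,-9.1,-4.6,8.8,1,-16.6,-9.1,-4.6,8.8,1,-16.6,-9.1,-4.6,8.8,1,-16.6,-9.1,-4.6,8.8,1]'

```text
clock: 19.17
position: [0.3954, -0.3265, 0.14]
tcp_rot: [[0.794, 0.608, 0.0], [0.608, -0.794, -0.001], [-0.0, 0.001, -1.0]]
ft_force: [0.6, 0.5, -0.3]
grip_width: 0.0914
gripper_force: 0.0
```

```bash
python3 - <<'E'
from h import *
snap('scene','s10');print(arm.sense()['position'],arm.sense()['tcp_rot'].round(3).tolist())
c=snap('wrist','w10');print(arm.sense()['position'])
a=c['img'][:300]; b=cv2.resize(dict(np.load('pics/s10.npz'))['img'][185:285,205:460],(512,200))
cv2.imwrite('pics/z6.png',np.vstack([a,b]))
E
```

```text
[ 0.39607416 -0.32463808  0.13986931] [[0.794, 0.608, 0.0], [0.608, -0.794, -0.0], [-0.0, 0.0, -1.0]]
[ 0.39653216 -0.32336743  0.13977968]
```

View pics/z6.png

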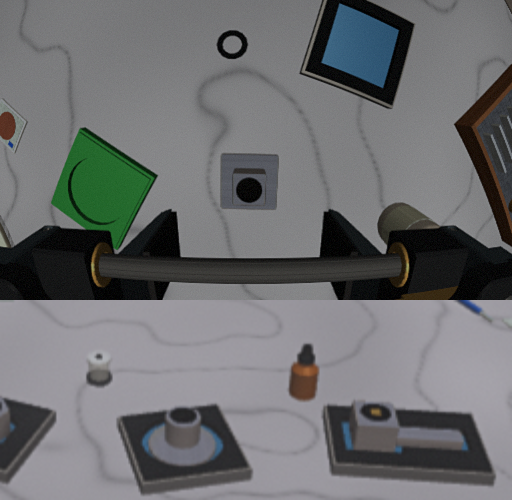

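The round rosette is in its pocket. The square rosette at (249,182) is aligned with the fingers and the tall bottle is clear, so I descend and grip.

jog_arm --plan '[0,0,1.6,0,1,0,0,3.2,0,1,0,0,4.4,0,1,0,0,5,0,1,0,0,5,0,1,0,0,5,0,0.1,0,0,5,0,0.1,0,0,5,0,0.1,0,0,5,0,0.1,0,0,5,0,0.1,0,0,5,0,0.1,0,0,5,0,0.1,0,0,5,0,0.1,0,0,5,0,0.1,0,0,5,0,0.1,0,0,5,0,0.1,0,0,5,0,0.1,0,0,5,0,0.1]'

```text
clock: 20.77
position: [0.3968, -0.3231, 0.015]
tcp_rot: [[0.792, 0.611, -0.0], [0.611, -0.792, -0.0], [-0.0, 0.0, -1.0]]
ft_force: [-0.1, -0.5, 3.0]
grip_width: 0.0318
gripper_force: 40.0
```

jog_arm --plan '[0,0,-0.8,0,0.1,0,0,-1.8,0,0.1,0,0,-2.4,0,0.1,1.5,1.2,-2.4,0.9,0.1,2.8,2.2,-2.4,1.8,0.1,4.1,3.2,-2.4,2.85,0.1,5.2,4.1,-2.4,2.85,0.1,6,4.75,-2.4,2.85,0.1,6,4.75,-2.4,2.85,0.1,6,4.75,-2.2,2.85,0.1,6,4.75,-1.8,2.85,0.1,6,4.75,-1.4,2.85,0.1,6,4.75,-1.4,2.85,0.1,6,4.75,-1.4,2.85,0.1]'

```text
clock: 21.93
position: [0.5867, -0.3252, 0.0488]
tcp_rot: [[0.937, 0.35, -0.002], [0.35, -0.937, 0.001], [-0.001, -0.002, -1.0]]
ft_force: [0.7, -0.4, -1.8]
grip_width: 0.0318
gripper_force: 40.0
```

```bash
python3 - <<'E'
from h import *
c=snap('wrist','w11');print(arm.sense()['position'],arm.sense()['gripper_force'])
E
```

```text
[ 0.58735187 -0.32558625  0.04955554] 39.99730825424194
```

View pics/w11.png

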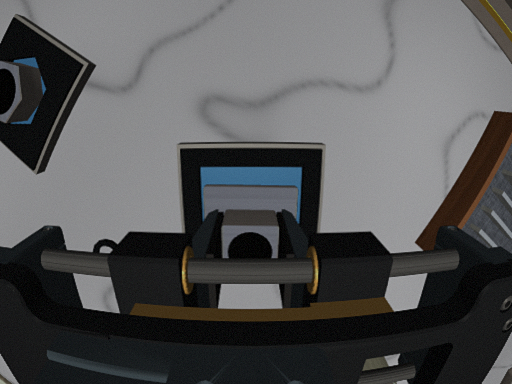

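The square plate is parallel to and centred in the square pocket (plate edge at row 187, pocket between columns 200 and 302).

jog_arm --plan '[0,0,0.5,0,0.1,0,0,0.8,0,0.1,0,0,1,0,0.1,0,0,1.06,0,0.1,0,0,1.1,0,0.1,0,0,1.1,0,0.1]'

```text
clock: 22.48
position: [0.5876, -0.3253, 0.0228]
tcp_rot: [[0.936, 0.351, -0.001], [0.351, -0.936, 0.0], [-0.001, -0.001, -1.0]]
ft_force: [-6.0, 2.0, 13.7]
grip_width: 0.0319
gripper_force: 39.9
```

jog_arm --plan '[0,0,0,0,1,0,0,0,0,1,0,0,0,0,1,0,0,0,0,1,0,0,-1,0,1,0,0,-2.5,0,1,0,0,-4,0,1,-8,0,-8,0,1,-8,0,-8,0,1,-8,0,-8,0,1,-8,0,-8,0,1,-8,0,-8,0,1,-8,0,-8,0,1,-8,0,-8,0,1,-8,0,-8,0,1]'

```text
clock: 23.73
position: [0.4007, -0.3961, 0.2227]
tcp_rot: [[0.937, 0.349, 0.001], [0.349, -0.937, -0.001], [0.001, 0.001, -1.0]]
ft_force: [0.1, 0.2, 0.7]
grip_width: 0.0914
gripper_force: 0.0
```

```bash
python3 - <<'E'
from h import *
c=snap('scene','s12');b=snap('wrist','w12')
s=cv2.resize(c['img'][165:285,60:460],(800,240),interpolation=cv2.INTER_CUBIC)
d=cv2.resize(b['img'][:225],(800,352))
cv2.imwrite('pics/z7.png',np.vstack([s,d]))
E
```

```text
(no output)
```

View pics/z7.png

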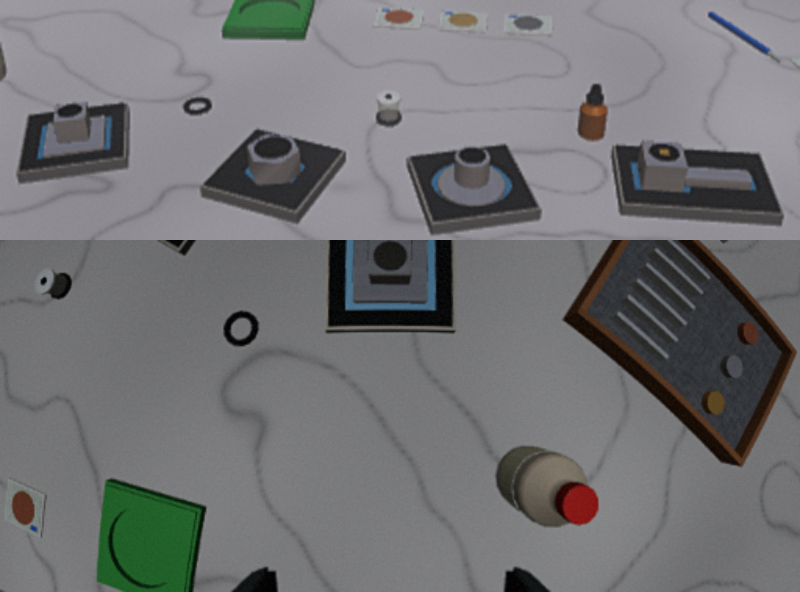

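All four parts sit in their pockets with blue visible around each one. The cell at (388,107) and bottle at (593,112) have not moved. Handing in.

```bash
python3 -c "
from cell import arm
print(arm.finish_job())"
```

```text
the job is handed in; nothing more can be done
None
```

All four chrome parts were set down in their matching tray pockets, the measuring cell and dropper bottle stayed where they were, and the job was handed in at about 24 s; no verdict was returned.

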